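# Sweep the offcuts into the scrap tray

## Task

Clear the nest-box offcuts off the bench: with the fingers, sweep the three pieces of scrap pine (the round plug, the squarish block and the short strip) along the bench top and over the sloping lip of the steel scrap tray, until each lies flat and wholly inside, past the lip. Only push them gently, never pinch, pick up or lift them, and leave the tools, the glue, the screws and the good panel where they are.

Things in the scene. Friction and masses are not known exactly. Their poses are not given: they have to be found in the camera images.
- tray: Low steel scrap tray fixed to the bench, open on one side, facing about world -y (within 12 deg). Origin: bench height, middle of the lip's front edge; +y points into the tray, x along the mouth. Inside 240 mm wide (x -120 to 120), 170 deep (y 0 to 170). The lip slopes from bench height at y 0 to the flat floor, 2 mm up, at y 18. Side walls (full depth) and back wall 35 mm high, 4 thick.
- plug: Scrap: round hole-saw plug of pine, a flat disc of 44 mm diameter and 22 mm thick with a small dark pilot hole on top, lying flat, about 20 g. Origin at the middle of its underside; z up. 
- block: Scrap: squarish pine offcut 46 (x) x 42 (y) x 22 mm high, lying flat, about 26 g. Origin at the middle of its underside; z up. 
- strip: Scrap: short pine batten end 64 (x) x 24 (y) x 22 mm high, lying flat, about 20 g. Origin at the middle of its underside; z up. 
- strip_end_a (a point): Point on the strip's long axis at half height, 26 mm from its middle towards its +x end (6 mm short of the end face).
- strip_end_b (a point): Point on the strip's long axis at half height, 26 mm from its middle towards its -x end (6 mm short of the end face).
- tape_measure: Bystander: yellow and black tape measure 60 x 56 x 34 mm high with a 10 mm hook at its +x side. Origin at the middle of its underside; z up.  Not scrap: leave it where it is.
- screw_pot: Bystander: grey round pot of brass screws, 40 mm diameter, 46 mm high, standing among the scraps. Origin at the middle of its underside; z up.  Not scrap: leave it where it is.
- sanding_block: Bystander: grey rubber sanding block with an orange sole, 38 (x) x 65 (y) x 28 mm high. Origin at the middle of its underside; z up.  Not scrap: leave it where it is.
- glue: Bystander: white glue bottle, 60 mm diameter, 160 mm high, standing to the left of the tray. Origin at the middle of its underside; z up.  Not scrap: leave it where it is.
- screwdriver: Bystander: screwdriver lying on the far side of the bench, red handle, steel blade, 200 mm long and 26 mm high. Origin at its middle, at bench height; x from the handle towards the tip. Not scrap: leave it where it is.
- panel: Bystander: finished pine nest-box front, 120 (x) x 132 (y) x 12 mm with a square hole of 32 mm in its middle, lying flat at the right. Origin at the middle of its underside; z up.  Not scrap: leave it where it is.

How it is judged:
By the outcome, as a careful person would: the job done as asked, in the order asked, and still so for the second after the job is handed in, with the robot touching nothing.
It also fails if it takes over 72 s, if anything falls off the work surface, if the arm or the gripper's body presses on something with over 40 N, if the wrist force passes 120 N, or if a joint passes its speed limit or range.

## Robot

A 6-joint arm with a two-finger parallel gripper is mounted at the origin on the work surface. World frame = base frame: x ahead of the robot, y to its left, z up, the work surface at z = 0. Lengths are in mm, angles in rad, forces in N, time in s.
With the tool pointing down it reaches from about 275 to 750 mm from the base axis. Payload 10.2 kg.
Tool frame: the origin (TCP) lies at the centre of the arm's flange, where the gripper is bolted on; the fingertips stand 173 mm ahead of it and the grasp point (between the pads) lies 155 mm ahead of it; z points along the fingers, y is the line along which they close (so a half turn about z gives the same grasp; the last joint's range is limited). The gripper opens to 85 mm and grips with 20 to 120 N. Pads are 22 mm wide; open, the fingers measure 114 mm over their backs; the gripper's body (76 mm by 85 mm) begins 54 mm behind the grasp point. The pads swing forward as they close: fully open they stand 13 mm farther back than shut.
Start: joints at [0.95, 0.313, 1.498, -0, 1.331, -0.223], TCP at [203.394, 484.008, 404.694] pointing down, gripper open.
Joint ranges: [-2.94, 2.94], [-0.97, 2.17], [0.19, 2.56], [-1.23, 4.37], [0.02, 3.11], [-2.88, 2.88]. Speed limits (rad/s): [2.39, 2.39, 3.01, 3.14, 3.14, 3.14].

## Interface

Orientations are given as a unit quaternion [w, x, y, z].
In Python, from rig import ctrl, viewer, workorder, telemetry gives the robot as it stands (ctrl), with the cameras (viewer), the job (workorder) and the readings (telemetry).
- The arm moves only by the shell command python3 steer.py 'ROWS' [OPENING] [FORCE]. ROWS is a JSON list of rows, 1 to 8 of them, each of 6 numbers: dx, dy, dz in mm, then a rotation vector rx, ry, rz in rad; each row is the pose to reach, as a shift and turn from the pose commanded when the command began, along the tool's axes at that moment; what a row does not reach only later rows make up. A row lasts 1/10 s, in which the tool goes at most 50 mm and 0.15 rad, less where a joint would pass 70% of its speed; a pose out of reach is approached as far as the arm can. OPENING is the opening from 0.0 (shut) to 1.0 (fully open), set as the command begins (- or left out keeps the last). The fingers move at their own pace and stop on an object; FORCE is the grip in N (left out, the last holds). Time passes only in rows, so rows that do not move let the fingers close. It prints the time, the measured TCP pose, the force, the opening and the grip force at its end.
- telemetry.sense(): the state, without advancing time (a new reading comes with each control period).
- viewer.capture(name): name is "scene" or "side" or "wrist"; returns the picture (420x560x3 uint8, red, green, blue); there is no depth.
- viewer.calibration(name): a dict with "fx", "fy", "cx", "cy" (pixels), "position" and "attitude" of the camera in the world. Camera axes: x right, y down, z forward; pixel columns grow to the right and rows downward; lengths in mm; the calibration is good to about 2 mm. A picture is of the moment at which its call begins: read the wrist's pose just before it. calibration takes no time and is no camera call; for the wrist camera it gives the pose at the moment of the call.
- workorder.finish_job(): hands the job in; it is judged then, once.
The state is a dict: "time_s": time; "joints": joint angles; "dq": joint speeds; "tau": joint torques, N m; "eef_pos": TCP position; "ee_rot": TCP orientation; "force": force on the tool from outside, world axes, zero at the start; "wrist_torque": the same for the moment, N m; "grip_width": opening from 0.0 (shut) to 1.0 (fully open); "grip_force": force on a finger pad.
Only numpy, scipy, OpenCV 4.12 (cv2) and the standard library are available. Lean on these libraries where they do the work, as an engineer would, in place of code of your own. Each camera call takes 0.05 s, during which the arm holds its last target. There are 200 camera calls.

## Working session

There is one attempt and no reset: what is moved stays moved. The work goes in short steps, Python scripts to look and compute and a shell command to move; the robot and the scene stay as the last step left them, time stands still between calls to the robot, and variables do not carry over. Pictures are saved under pics/ and viewed, at most 10 in all, crops included, and the job is handed in when it is done.

```bash
ls; mkdir -p pics
python3 - <<'E'
from rig import ctrl, viewer, workorder, telemetry
import cv2
for n in("scene","side"):
    cv2.imwrite(f"pics/{n}0.png",viewer.capture(n)[:,:,::-1]); print(n,viewer.calibration(n))
print(telemetry.sense())
E
```

```text
pics
rig.py
steer.py
scene {'fx': 433.16171628306694, 'fy': 433.16171628306694, 'cx': 279.0426573147767, 'cy': 206.2272166142536, 'position': array([1335.92216831, -609.09228343,  726.41355517]), 'attitude': array([-0.40977233,  0.8057205 ,  0.37658743, -0.20268947])}
side {'fx': 400.1601858272262, 'fy': 400.1601858272262, 'cx': 270.74111850255997, 'cy': 209.01317032791425, 'position': array([ 404.55246383, 1007.17485909,  771.60088139]), 'attitude': array([ 0.04715809, -0.07563451,  0.88745276, -0.45219811])}
{'time_s': 0.1, 'joints': array([ 9.49644052e-01,  3.13375259e-01,  1.49832083e+00, -1.89811130e-05,
        1.33099172e+00, -2.23419412e-01]), 'dq': array([ 0.00191091, -0.00179506, -0.00251914, -0.00125649,  0.00151068,
       -0.00041488]), 'tau': array([ 3.44457148e-03, -4.12895143e+01, -2.60142124e+01, -1.47544497e-04,
        3.03852394e-03,  8.05138757e-05]), 'eef_pos': array([203.353009  , 483.98648443, 404.21697281]), 'ee_rot': array([-2.16016462e-04,  1.97555986e-01,  9.80291453e-01, -5.03256937e-04]), 'force': array([0.74375847, 0.40284562, 0.00944515]), 'wrist_torque': array([-0.00257017,  0.01828291, -0.00365659]), 'grip_force': 0.0, 'grip_width': 0.9985948260651157}
```

View pics/scene0.png

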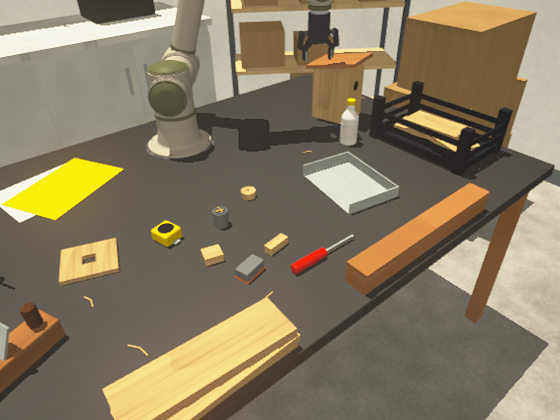

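View pics/side0.png

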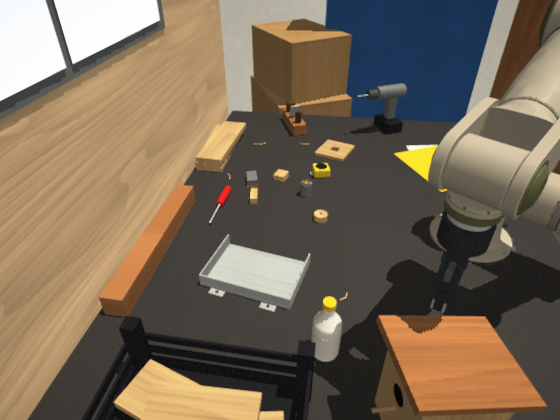

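The scene view shows the plug (248,193), block (212,254), strip (276,243), pot (220,217), sander (250,267), tape (167,233), and the tray at about (350,180). In the side view the plug is at (320,216), the block at (281,175) and the strip at (254,195).

```bash
cat > h.py <<'E'
import numpy as np, cv2
from scipy.spatial.transform import Rotation as R
from rig import ctrl, viewer, workorder, telemetry
def rot(q): return R.from_quat([q[1],q[2],q[3],q[0]])
def rays(c,uv):
    uv=np.atleast_2d(np.float64(uv))
    d=np.c_[(uv[:,0]-c["cx"])/c["fx"],(uv[:,1]-c["cy"])/c["fy"],np.ones(len(uv))]
    return rot(c["attitude"]).apply(d)
def onz(c,uv,z):
    d=rays(c,uv); p=np.array(c["position"]); return p+d*((z-p[2])/d[:,2])[:,None]
def two(c1,a,c2,b):
    d1,d2=rays(c1,a)[0],rays(c2,b)[0]; p1,p2=np.array(c1["position"]),np.array(c2["position"])
    s=np.linalg.lstsq(np.c_[d1,-d2],p2-p1,rcond=None)[0]; x,y=p1+s[0]*d1,p2+s[1]*d2
    return (x+y)/2,np.linalg.norm(x-y)
def tool(dw):  # world vector -> tool axes
    return rot(telemetry.sense()["ee_rot"]).inv().apply(dw)
E
python3 - <<'E'
from h import *
np.set_printoptions(precision=1,suppress=True)
c,s=viewer.calibration("scene"),viewer.calibration("side")
for n,a,b in[("plug",(248,190),(320,214)),("block",(212,250),(281,173)),("strip",(276,240),(254,193)),("pot",(220,210),(306,184)),("sand",(250,265),(251,175)),("tape",(167,229),(321,166)),("glue",(352,102),(330,303))]: print(n,*two(c,a,s,b))
print(onz(c,[(304,178),(350,210),(397,189),(348,165),(292,270),(352,238)],0)[:,:2])
print(onz(s,[(201,278),(300,302),(307,272),(227,255)],0)[:,:2])
w=viewer.calibration("wrist");print(w, rot(w["attitude"]).as_matrix()); st=telemetry.sense();print(rot(st["ee_rot"]).as_matrix(), rot(st["ee_rot"]).inv().apply(w["position"]-st["eef_pos"]))
E
T="[-460,-174,-66,0,0,1.17]"; python3 steer.py '[[-460,-174,-66,0,0,1.17],[-460,-174,-66,0,0,1.17],[-460,-174,-66,0,0,1.17],[-460,-174,-66,0,0,1.17],[-460,-174,-66,0,0,1.17],[-460,-174,-66,0,0,1.17],[-460,-174,-66,0,0,1.17],[-460,-174,-66,0,0,1.17]]' 0.25
python3 -c "
from h import *
s=telemetry.sense();print(s['joints'],rot(s['ee_rot']).as_matrix().round(3),tool(np.array([560,145,470])-s['eef_pos']))"
```

```text
time_s: 0.9
eef_pos: [492.1, 209.3, 458.0]
ee_rot: [-0.0, 0.708, 0.706, -0.0]
force: [-0.3, 1.4, 0.0]
grip_width: 0.247
grip_force: 0.0
[1.82911264e-01 3.02487900e-01 1.37319080e+00 9.67628758e-05
 1.46636207e+00 1.85906022e-01] [[ 0.003  1.    -0.   ]
 [ 1.    -0.003  0.   ]
 [ 0.    -0.    -1.   ]] [-64.10088634  68.10721871 -12.05879379]
```

```bash
python3 steer.py '[[-32,34,-6,0,0,0],[-64,68,-12,0,0,0],[-64,68,-12,0,0,0]]'
python3 - <<'E'
from h import *
print(telemetry.sense()['eef_pos'])
w=viewer.calibration("wrist"); im=viewer.capture("wrist"); 
import pickle; pickle.dump((w,im),open("w1.pkl","wb")); cv2.imwrite("pics/w1.png",im[:,:,::-1]); print(w)
E
```

```text
time_s: 1.2
eef_pos: [562.0, 143.4, 469.0]
ee_rot: [0.0, 0.708, 0.706, -0.0]
force: [-0.4, 1.0, 0.1]
grip_width: 0.25
grip_force: 0.0
[561.99209122 143.44579866 469.01475688]
{'fx': 337.3183026536925, 'fy': 337.3183026536925, 'cx': 285.4104743809052, 'cy': 207.7857817901131, 'position': array([563.05821751, 219.70430635, 437.07355698]), 'attitude': array([ 1.51344581e-01,  9.88480600e-01, -8.25749883e-04, -4.88320433e-04])}
```

View pics/w1.png

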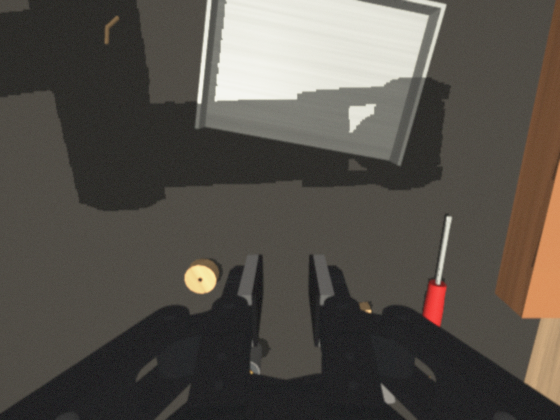

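The wrist view shows the tray mouth with front wall corners at (197,127) and (400,165), the plug at (201,277), and the screwdriver at (440,270). The fingers hide the rest, so I move the camera south.

```bash
python3 steer.py '[[-50,5,0,0,0,0],[-100,10,0,0,0,0],[-150,15,0,0,0,0],[-200,20,0,0,0,0],[-250,25,0,0,0,0],[-293,28,0,0,0,0],[-293,28,0,0,0,0]]'
python3 - <<'E'
from h import *
w=viewer.calibration("wrist"); im=viewer.capture("wrist"); 
import pickle; pickle.dump((w,im),open("w2.pkl","wb")); cv2.imwrite("pics/w2.png",im[:,:,::-1]); print(w)
E
```

```text
time_s: 1.95
eef_pos: [587.7, -149.3, 468.8]
ee_rot: [-0.001, 0.708, 0.707, -0.001]
force: [-0.5, 1.2, -0.8]
grip_width: 0.254
grip_force: 0.0
{'fx': 337.3183026536925, 'fy': 337.3183026536925, 'cx': 285.4104743809052, 'cy': 207.7857817901131, 'position': array([588.68456538, -72.99638214, 436.88808091]), 'attitude': array([ 1.50934784e-01,  9.88543041e-01, -3.04726082e-04, -1.12007843e-03])}
```

View pics/w2.png

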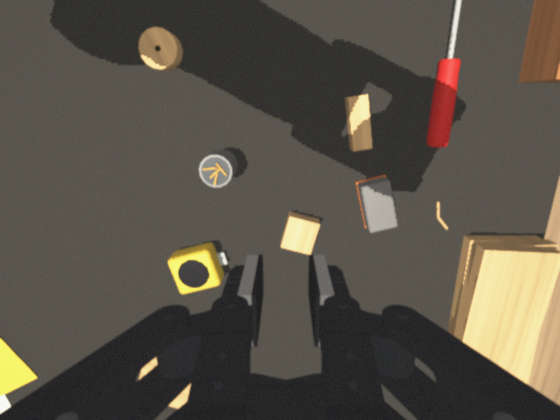

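The view shows the plug top (158,48), pot (216,170), strip (358,122) running along the rows, block (300,233), sander (378,205), and tape (196,268).

```bash
cat > find.py <<'E'
import pickle
from h import *
np.set_printoptions(precision=1,suppress=True)
def wood(im,lo=(8,70,35),hi=(28,220,255)):
    m=cv2.inRange(cv2.cvtColor(im,cv2.COLOR_RGB2HSV),lo,hi)
    m=cv2.morphologyEx(m,cv2.MORPH_OPEN,np.ones((3,3)))
    return cv2.findContours(m,cv2.RETR_EXTERNAL,cv2.CHAIN_APPROX_NONE)[0]
def report(w,im,z=22,amin=150,amax=3500):
    for c in wood(im):
        a=cv2.contourArea(c)
        if not amin<a<amax: continue
        px=cv2.minAreaRect(c)[0]
        p=onz(w,c[:,0,:],z)[:,:2]; r=cv2.minAreaRect(np.float32(p))
        print("px",np.array(px),"rect@z",np.array(r[0]),"size",np.array(r[1]),"ang",round(r[2],1)); print("   corners",cv2.boxPoints(r).round(1).tolist())
E
python3 - <<'E'
from find import *
w1,i1=pickle.load(open("w1.pkl","rb")); w2,i2=pickle.load(open("w2.pkl","rb"))
report(w2,i2); print("w1");report(w1,i1)
print("plug 2 views",*two(w1,(200,280),w2,(157,48)))
print("pot",onz(w2,(216,171),46),"sand",onz(w2,[(360,183),(389,178),(397,228),(370,233)],28)[:,:2].tolist(),"driver",onz(w2,[(440,58),(460,60),(430,146),(447,147)],13)[:,:2].tolist())
print("tape",onz(w2,[(169,261),(210,244),(224,284),(179,293),(227,258)],34)[:,:2].tolist())
print("tray top",onz(w1,[(197,127),(400,165),(444,4)],35)[:,:2].tolist())
print("tray bot",onz(w1,[(204,128),(392,162)],0)[:,:2].tolist())
print("shared: strip",two(w1,(366,308),viewer.calibration("side"),(254,190)))
E
```

```text
px [182.5 397.5] rect@z [ 427.1 -513. ] size [61.3 21.2] ang 48.4
   corners [[398.79998779296875, -528.9000244140625], [414.70001220703125, -543.0], [455.3999938964844, -497.1000061035156], [439.5, -483.0]]
px [147.3 367.8] rect@z [ 377.9 -456.8] size [52.7 15.1] ang 42.5
   corners [[353.3999938964844, -469.0], [363.6000061035156, -480.20001220703125], [402.5, -444.6000061035156], [392.29998779296875, -433.5]]
px [196.1 268.3] rect@z [ 466.1 -289.7] size [69.9 68.4] ang 14.9
   corners [[423.6000061035156, -265.5], [441.1000061035156, -331.70001220703125], [508.70001220703125, -313.79998779296875], [491.1000061035156, -247.60000610351562]]
px [299.9 233.3] rect@z [ 606.7 -238.4] size [54.7 45.7] ang 74.5
   corners [[577.4000244140625, -258.6000061035156], [621.4000244140625, -270.79998779296875], [636.0999755859375, -218.10000610351562], [592.0, -205.89999389648438]]
px [363.6 196.7] rect@z [ 686.9 -190.2] size [75.1 35.4] ang 73.5
   corners [[659.2000122070312, -221.1999969482422], [693.2000122070312, -231.3000030517578], [714.5999755859375, -159.3000030517578], [680.59997558593
[... 1161 characters left out ...]
263406458]] driver [[766.3958436358647, -24.3019367780081], [789.8007742673926, -26.45828310503598], [767.6338540064448, -125.03434974649622], [788.9389637449582, -126.28277951775792]]
tape [[434.28278402949354, -272.37034007585794], [489.9674197305459, -248.09150265811007], [504.8826084406616, -306.50958193891364], [442.90372453024634, -320.3241939146637], [510.95143659157196, -268.02069174154184]]
tray top [[459.9750391393323, 192.18001337812973], [700.2775354028141, 147.2714473571253], [729.453241525372, 317.6014755115516]]
tray bot [[459.7552469106455, 188.53637115140054], [701.4141117614438, 144.92167950922766]]
shared: strip (array([656.4, -18.3,  83.7]), np.float64(6.803654177333582))
```

```bash
python3 steer.py '[[32,-52,70,0,0,0.1],[64,-104,140,0,0,0.2],[95,-155,208,0,0,0.27],[95,-155,208,0,0,0.27],[95,-155,208,0,0,0.27],[95,-155,208,0,0,0.27]]' 0.3
python3 steer.py '[[0,0,40,0,0,0],[0,0,70,0,0,0],[0,0,80,0,0,0],[0,0,80,0,0,0]]'
python3 - <<'E'
from find import *
s=telemetry.sense();print(s['eef_pos'],rot(s['ee_rot']).as_matrix())
im=viewer.capture("side");cv2.imwrite("pics/s1.png",cv2.resize(im[120:320,180:460,::-1],None,fx=2.5,fy=2.5))
E
```

```text
time_s: 2.6
eef_pos: [429.7, -47.9, 259.8]
ee_rot: [-0.002, 0.794, 0.608, -0.001]
force: [0.7, -0.1, 0.8]
grip_width: 0.301
grip_force: 0.0
time_s: 3.0
eef_pos: [432.4, -50.1, 181.6]
ee_rot: [-0.001, 0.794, 0.607, -0.0]
force: [-0.3, -0.4, 1.3]
grip_width: 0.3
grip_force: 0.0
[432.4 -50.1 181.6] [[ 0.3  1.  -0. ]
 [ 1.  -0.3  0. ]
 [ 0.  -0.  -1. ]]
```

View pics/s1.png

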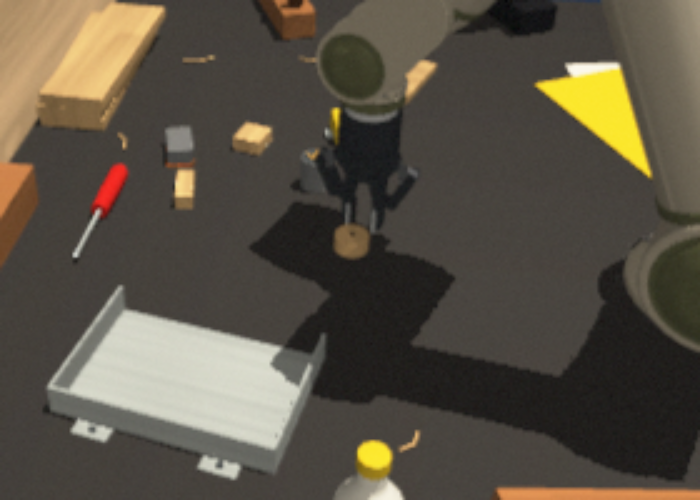

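The fingers stand just behind the plug (352,240), and the way to the tray is clear.

```bash
python3 steer.py '[[12,0,0,0,0,0],[24,0,0,0,0,0],[36,0,0,0,0,0],[48,0,0,0,0,0],[60,0,0,0,0,0],[72,0,0,0,0,0],[84,0,0,0,0,0],[96,0,0,0,0,0]]'
python3 steer.py '[[12,0,0,0,0,0],[24,0,0,0,0,0],[36,0,0,0,0,0],[48,0,0,0,0,0],[60,0,0,0,0,0],[66,0,0,0,0,0],[70,0,0,0,0,0]]'
cat > look.py <<'E'
from find import *
print(telemetry.sense()['eef_pos'])
for n in("scene","side"):
    print(n); c=viewer.calibration(n); im=viewer.capture(n)
    for k in wood(im):
        a=cv2.contourArea(k)
        if 40<a<700:
            u=cv2.minAreaRect(k)[0]; p=onz(c,u,14)[0]
            if 350<p[0]<760 and -330<p[1]<380: print(" ",np.array(u),a,p[:2])
E
python3 look.py
```

```text
time_s: 3.85
eef_pos: [458.3, 42.5, 181.9]
ee_rot: [-0.0, 0.795, 0.607, -0.0]
force: [-0.0, -0.3, 0.2]
grip_width: 0.301
grip_force: 0.2
time_s: 4.55
eef_pos: [476.6, 109.6, 181.8]
ee_rot: [-0.0, 0.795, 0.607, -0.0]
force: [-0.1, 0.6, 0.1]
grip_width: 0.299
grip_force: 0.1
[476.6 109.6 181.8]
scene
  [212.1 254.5] 352.0 [ 608.2 -241.2]
  [275.8 243.9] 313.5 [679.  -97.3]
  [298.  180.5] 108.0 [491.3 142.8]
side
  [329.5 304. ] 187.5 [390.8 343.8]
  [301.5 246. ] 209.0 [482.3 143.4]
  [252.5 194. ] 143.0 [677.9 -96.4]
  [280.5 175. ] 147.0 [ 603.2 -234.3]
```

```bash
python3 steer.py '[[8,1,0,0,0,0],[18,2,0,0,0,0],[28,3,0,0,0,0],[38,4,0,0,0,0],[48,4,0,0,0,0],[58,4,0,0,0,0],[68,4,0,0,0,0],[78,4,0,0,0,0]]'
python3 steer.py '[[10,0,0,0,0,0],[20,0,0,0,0,0],[30,0,0,0,0,0],[38,0,0,0,0,0],[44,0,0,0,0,0],[47,0,0,0,0,0],[49,0,0,0,0,0]]'
python3 steer.py '[[-10,0,0,0,0,0],[-20,0,0,0,0,0],[-20,0,-40,0,0,0],[-20,0,-80,0,0,0],[-20,0,-80,0,0,0]]'
python3 look.py
```

```text
time_s: 5.45
eef_pos: [501.1, 184.1, 181.9]
ee_rot: [-0.0, 0.795, 0.607, -0.0]
force: [-0.9, 0.5, 0.1]
grip_width: 0.3
grip_force: 0.1
time_s: 6.15
eef_pos: [513.9, 230.6, 181.9]
ee_rot: [0.0, 0.795, 0.607, -0.0]
force: [0.5, -0.1, 0.9]
grip_width: 0.302
grip_force: 0.1
time_s: 6.65
eef_pos: [509.4, 210.3, 266.8]
ee_rot: [0.002, 0.795, 0.606, 0.004]
force: [1.2, -0.4, -0.4]
grip_width: 0.303
grip_force: 0.0
[509.4 210.3 266.8]
scene
  [212.1 254.5] 353.0 [ 608.2 -241.2]
  [275.8 243.9] 314.0 [679.  -97.3]
  [332.  171.5] 126.0 [521.9 259.3]
side
  [329.5 304. ] 204.0 [390.8 343.8]
  [282. 274.] 218.5 [520.1 262.4]
  [252.5 194. ] 143.0 [677.9 -96.4]
  [325.  172.5] 55.0 [ 444.3 -276.7]
```

```bash
python3 steer.py '[[-45,21,0,0,0,0],[-90,42,0,0,0,0],[-135,63,0,0,0,0],[-180,85,0,0,0,0],[-225,106,0,0,0,0],[-270,127,0,0,0,0],[-315,148,0,0,0,0],[-360,170,0,0,0,0]]' 0.22
python3 steer.py '[[-45,21,0,0,0,0],[-91,42,0,0,0,0],[-91,42,0,0,0,0],[-91,42,0,0,0,0]]'
python3 - <<'E'
from h import *
s=telemetry.sense();print(s['eef_pos'],tool(np.array([594,-280.5,181])-s['eef_pos']))
E
```

```text
time_s: 7.55
eef_pos: [576.9, -183.3, 260.3]
ee_rot: [-0.001, 0.795, 0.606, -0.001]
force: [0.3, 0.7, -0.0]
grip_width: 0.22
grip_force: 0.0
time_s: 7.95
eef_pos: [593.3, -280.8, 259.8]
ee_rot: [-0.002, 0.796, 0.606, -0.0]
force: [0.2, 0.6, -0.2]
grip_width: 0.219
grip_force: 0.0
[ 593.26100747 -280.81723936  259.81341377] [ 0.40190147  0.86818381 78.81171025]
```

```bash
python3 steer.py '[[0,1,40,0,0,0],[0,1,70,0,0,0],[0,1,79,0,0,0],[0,1,79,0,0,0]]'
python3 - <<'E'
from find import *
im=viewer.capture("scene");cv2.imwrite("pics/s2.png",cv2.resize(im[130:310,120:400,::-1],None,fx=2.5,fy=2.5))
E
```

```text
time_s: 8.35
eef_pos: [594.8, -278.9, 181.7]
ee_rot: [-0.001, 0.795, 0.607, -0.0]
force: [-1.3, 0.4, 0.5]
grip_width: 0.22
grip_force: 0.0
```

View pics/s2.png

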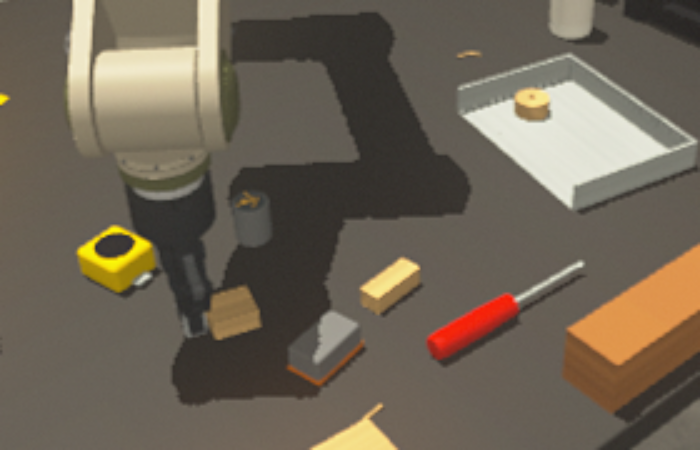

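Plug lies flat in the tray at crop (532,103); the fingers stand right behind the block (235,312).

```bash
python3 steer.py '[[10,0,0,0,0,0],[20,0,0,0,0,0],[32,0,0,0,0,-0.04],[44,-1,0,0,0,-0.08],[56,-2,0,0,0,-0.12],[68,-4,0,0,0,-0.16],[79,-6,0,0,0,-0.20],[90,-8.5,0,0,0,-0.24]]'
python3 steer.py '[[12,0,0,0,0,-0.03],[24,-1,0,0,0,-0.06],[36,-2,0,0,0,-0.09],[48,-3,0,0,0,-0.09],[58,-4,0,0,0,-0.09],[62,-4,0,0,0,-0.09]]'
python3 look.py
python3 - <<'E'
from find import *
print(rot(telemetry.sense()['ee_rot']).as_matrix()[:2,0]);w=viewer.calibration("wrist");report(w,viewer.capture("wrist"))
E
```

```text
time_s: 9.2
eef_pos: [610.6, -189.9, 182.9]
ee_rot: [-0.0, 0.715, 0.699, -0.0]
force: [0.9, -0.0, -0.1]
grip_width: 0.219
grip_force: 0.2
time_s: 9.8
eef_pos: [608.2, -127.7, 182.9]
ee_rot: [-0.0, 0.684, 0.729, -0.0]
force: [-0.2, -1.3, 0.7]
grip_width: 0.22
grip_force: 0.1
[ 608.2 -127.7  182.9]
scene
  [275.8 243.8] 317.0 [678.7 -96.9]
  [263.3 232.1] 160.0 [621.4 -92.5]
  [332. 171.] 131.0 [519.7 261.5]
side
  [329.5 304. ] 182.0 [390.8 343.8]
  [282. 274.] 217.5 [520.1 262.4]
  [274.  197.5] 163.5 [601.8 -86.8]
  [252.5 194. ] 148.5 [677.9 -96.4]
  [321.  169.5] 189.5 [ 460.5 -296.2]
[-0.1  1. ]
px [473.  339.5] rect@z [ 696.5 -149.8] size [15.2  4.9] ang 3.7
   corners [[688.7999877929688, -147.8000030517578], [689.0999755859375, -152.6999969482422], [704.2000122070312, -151.8000030517578], [703.9000244140625, -146.89999389648438]]
px [ 25.5 350.5] rect@z [ 491.6 -169.3] size [ 3.4 22.6] ang 36.5
   corners [[483.5, -161.1999969482422], [497.0, -179.39999389648438], [499.70001220703125, -177.3000030517578], [486.29998779296875, -159.1999969482422]]
```

```bash
python3 steer.py '[[8,0,0,0,0,0],[20,-0.5,0,0,0,-0.01],[32,-1,0,0,0,-0.02],[44,-1.5,0,0,0,-0.03],[56,-2,0,0,0,-0.03],[68,-2.5,0,0,0,-0.03],[80,-3,0,0,0,-0.03],[92,-3,0,0,0,-0.03]]'
python3 steer.py '[[12,0,0,0,0,0],[24,0,0,0,0,0],[36,0,0,0,0,0],[48,0,0,0,0,0],[60,0,0,0,0,0],[72,0,0,0,0,0],[80,0,0,0,0,0],[84,0,0,0,0,0]]'
python3 look.py
```

```text
time_s: 10.75
eef_pos: [599.3, -36.1, 182.9]
ee_rot: [-0.0, 0.673, 0.739, -0.0]
force: [0.3, 0.1, -0.2]
grip_width: 0.222
grip_force: 0.1
time_s: 11.55
eef_pos: [591.6, 47.3, 182.9]
ee_rot: [-0.0, 0.673, 0.739, -0.0]
force: [-1.0, -0.4, 0.2]
grip_width: 0.22
grip_force: 0.1
[591.6  47.3 182.9]
scene
  [275.7 243.8] 312.0 [678.8 -97.3]
  [308.5 203.8] 110.5 [604.   83.3]
  [332.  171.5] 123.0 [521.9 259.3]
side
  [329.5 303.5] 191.0 [390.9 342.3]
  [282. 274.] 218.5 [520.1 262.4]
  [269.5 230.5] 214.0 [585.2  88.7]
  [252. 190.] 72.5 [ 684.9 -120.4]
  [320.5 169.5] 196.0 [ 462.3 -295.9]
```

```bash
python3 steer.py '[[8,0,0,0,0,0],[20,0,0,0,0,0],[32,0,0,0,0,0],[44,0,0,0,0,0],[54,0,0,0,0,0],[64,0,0,0,0,0],[74,0,0,0,0,0],[84,0,0,0,0,0]]'
python3 steer.py '[[10,0,0,0,0,0],[20,0,0,0,0,0],[32,0,0,0,0,0],[44,0,0,0,0,0],[56,0,0,0,0,0],[68,0,0,0,0,0],[76,0,0,0,0,0],[80,0,0,0,0,0]]'
python3 steer.py '[[-10,0,0,0,0,0],[-20,0,0,0,0,0],[-20,0,-40,0,0,0],[-20,0,-80,0,0,0],[-20,0,-80,0,0,0]]'
python3 look.py
python3 - <<'E'
from find import *
s=telemetry.sense();print(s['eef_pos'],rot(s['ee_rot']).as_matrix()[:2,0],tool(np.array([682,-147,260])-s['eef_pos']))
E
```

```text
time_s: 12.45
eef_pos: [583.8, 130.9, 182.9]
ee_rot: [0.0, 0.673, 0.739, -0.0]
force: [0.0, -0.1, 0.5]
grip_width: 0.22
grip_force: 0.1
time_s: 13.25
eef_pos: [576.3, 210.6, 182.9]
ee_rot: [-0.0, 0.673, 0.739, 0.0]
force: [0.1, -1.1, 1.0]
grip_width: 0.225
grip_force: 0.2
time_s: 13.75
eef_pos: [579.5, 188.5, 268.4]
ee_rot: [0.003, 0.674, 0.739, 0.004]
force: [-0.2, -0.7, 0.2]
grip_width: 0.219
grip_force: 0.0
[579.5 188.5 268.4]
scene
  [275.8 243.9] 312.0 [679.  -97.3]
  [336.7 176.3] 320.0 [551.8 249.9]
side
  [329.5 304. ] 181.0 [390.8 343.8]
  [282. 274.] 221.0 [520.1 262.4]
  [264.  267.5] 250.0 [571.5 246.2]
  [321.  169.5] 194.0 [ 460.5 -296.2]
[578.5 188.6 263.4] [-0.1  1. ] [-343.7   72.4    3.5]
```

```bash
python3 steer.py '[[-45,10,0,0,0,-0.05],[-90,20,0,0,0,-0.05],[-135,30,0,0,0,-0.05],[-180,40,0,0,0,-0.05],[-225,50,0,0,0,-0.05],[-270,60,0,0,0,-0.05],[-315,69,0,0,0,-0.05],[-343,75,0,0,0,-0.05]]' 0.08
python3 steer.py '[[0,0,0,0,0,0],[0,0,0,0,0,0],[0,0,0,0,0,0]]'
python3 - <<'E'
from h import *
s=telemetry.sense();print(s['eef_pos'],rot(s['ee_rot']).as_matrix()[:2,0],tool(np.array([685,-146,182])-s['eef_pos']))
im=viewer.capture("wrist");cv2.imwrite("pics/w3.png",im[:,:,::-1])
E
```

```text
time_s: 14.65
eef_pos: [684.6, -148.9, 260.8]
ee_rot: [-0.001, 0.656, 0.755, -0.001]
force: [-0.0, 0.3, -0.3]
grip_width: 0.08
grip_force: 0.0
time_s: 14.95
eef_pos: [684.5, -144.1, 261.9]
ee_rot: [-0.001, 0.655, 0.756, -0.0]
force: [0.7, 0.8, -0.3]
grip_width: 0.079
grip_force: 0.0
[ 684.54985811 -144.09121609  261.94726564] [-0.14314131  0.98970167] [-2.04019305  0.29633028 79.94473821]
```

View pics/w3.png

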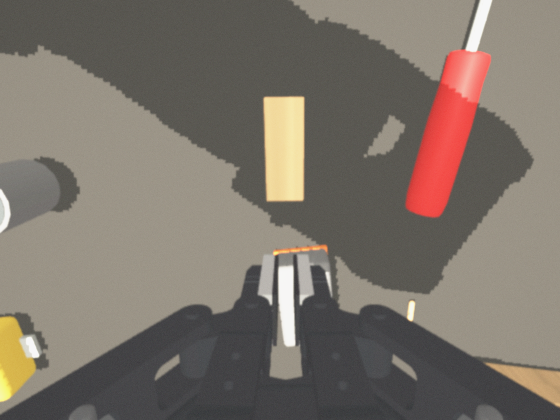

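The strip (264–304, 97–201) is square to the tool and in line with it. The sander's front edge is at row ~250.

Run:
```python
from h import *
s=telemetry.sense();w=viewer.calibration("wrist")
for uv,z in[((284,201),22),((284,97),22),((275,252),3),((325,246),3),((275,252),28)]: print(rot(s['ee_rot']).inv().apply(onz(w,uv,z)[0]-s['eef_pos']).round(1))
```

```text
[ 1.560e+01 -1.000e-01  2.404e+02]
[ 79.2  -0.  240.4]
[-29.   -6.8 259.3]
[-24.2  29.8 259.3]
[-17.5  -6.  234.3]
```

```bash
python3 steer.py '[[-4,0,5,0,0,0],[-4,0,10,0,0,0],[-4,0,40,0,0,0],[-4,0,70,0,0,0],[-4,0,80,0,0,0],[-4,0,80,0,0,0]]'
python3 steer.py '[[8,0,0,0,0,0],[16,0,0,0,0,0],[26,0,0,0,0,0],[36,0,0,0,0,0],[46,0,0,0,0,0],[56,0,0,0,0,0],[64,0,0,0,0,0],[68,0,0,0,0,0]]'
python3 look.py
python3 - <<'E'
from find import *
s=telemetry.sense();print(rot(s['ee_rot']).as_matrix()[:2,0])
im=viewer.capture("wrist");cv2.imwrite("pics/w4.png",im[:,:,::-1])
E
```

```text
time_s: 15.6
eef_pos: [685.1, -148.5, 181.3]
ee_rot: [-0.001, 0.655, 0.756, -0.0]
force: [0.9, -0.4, 0.3]
grip_width: 0.083
grip_force: 0.0
time_s: 16.4
eef_pos: [675.6, -80.4, 182.9]
ee_rot: [-0.0, 0.655, 0.756, -0.0]
force: [0.8, -0.7, -0.3]
grip_width: 0.075
grip_force: 0.1
[675.6 -80.4 182.9]
scene
  [294. 234.] 131.5 [679.2 -36.7]
  [336.7 176.3] 314.0 [551.8 249.9]
side
  [329.5 304. ] 191.0 [390.8 343.8]
  [282.  273.5] 230.5 [520.3 260.6]
  [264.  267.5] 257.0 [571.5 246.2]
  [252.5 205.5] 133.5 [663.4 -30.2]
  [321.  169.5] 169.0 [ 460.5 -296.2]
[-0.1  1. ]
```

View pics/w4.png

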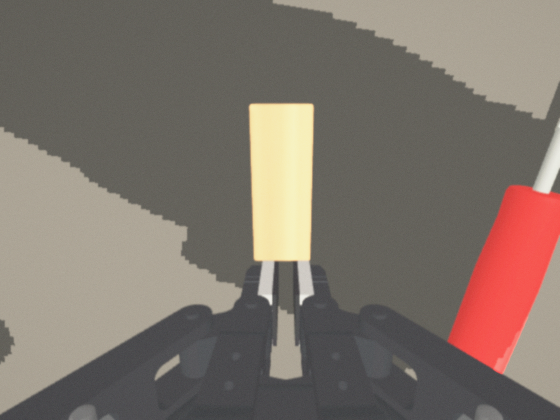

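Strip stays flush with the fingers (250–313, 103–260).

```bash
python3 steer.py '[[8,0,0,0,0,0],[18,0,0,0,0,0.01],[28,0.2,0,0,0,0.02],[38,0.5,0,0,0,0.03],[48,1,0,0,0,0.04],[58,1.5,0,0,0,0.05],[68,2,0,0,0,0.06],[78,2.5,0,0,0,0.07]]'
python3 steer.py '[[10,0,0,0,0,0],[20,0,0,0,0,0],[30,0,0,0,0,0],[40,0,0,0,0,0],[50,0,0,0,0,0],[60,0,0,0,0,0],[66,0,0,0,0,0],[70,0,0,0,0,0]]'
python3 look.py
python3 - <<'E'
from find import *
s=telemetry.sense();print(rot(s['ee_rot']).as_matrix()[:2,0])
im=viewer.capture("wrist");cv2.imwrite("pics/w5.png",im[:,:,::-1])
E
```

```text
time_s: 17.35
eef_pos: [667.0, -2.9, 182.9]
ee_rot: [0.0, 0.681, 0.732, 0.0]
force: [0.3, 0.5, 0.2]
grip_width: 0.082
grip_force: 0.1
time_s: 18.15
eef_pos: [661.9, 66.6, 182.9]
ee_rot: [0.0, 0.681, 0.733, -0.0]
force: [-0.0, 0.2, 0.3]
grip_width: 0.078
grip_force: 0.1
[661.9  66.6 182.9]
scene
  [331.  210.3] 116.0 [667.8 109.5]
  [342.5 177.4] 199.5 [568.4 258.6]
side
  [329.5 304. ] 189.5 [390.8 343.8]
  [282.5 274. ] 213.5 [518.8 262.2]
  [264.  267.5] 244.0 [571.5 246.2]
  [245.1 234.1] 179.0 [653.9 117.1]
  [321.  169.5] 202.0 [ 460.5 -296.2]
[-0.1  1. ]
```

View pics/w5.png

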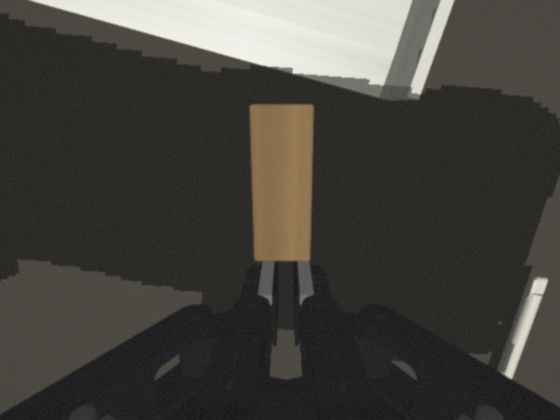

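The strip is still flush, and the tray's right wall lies clear to the right at (420,95).

```bash
python3 steer.py '[[8,0,0,0,0,0],[17,0,0,0,0,0],[26,0,0,0,0,0],[35,0,0,0,0,0],[44,0,0,0,0,0],[53,0,0,0,0,0],[62,0,0,0,0,0],[71,0,0,0,0,0]]'
python3 steer.py '[[9,0,0,0,0,0],[18,0,0,0,0,0],[27,0,0,0,0,0],[36,0,0,0,0,0],[45,0,0,0,0,0],[54,0,0,0,0,0],[60,0,0,0,0,0],[63,0,0,0,0,0]]'
python3 steer.py '[[-10,0,0,0,0,0],[-20,0,0,0,0,0],[-20,0,-50,0,0,0],[-30,0,-100,0,0,0],[-60,0,-150,0,0,0],[-100,0,-200,0,0,0],[-140,0,-250,0,0,0],[-140,0,-250,0,0,0]]'
python3 look.py
python3 - <<'E'
from find import *
im=viewer.capture("side");cv2.imwrite("pics/s9.png",cv2.resize(im[120:320,180:460,::-1],None,fx=2.5,fy=2.5))
E
```

```text
time_s: 19.1
eef_pos: [656.7, 137.6, 182.9]
ee_rot: [0.0, 0.681, 0.732, -0.0]
force: [0.3, -0.3, 0.4]
grip_width: 0.076
grip_force: 0.0
time_s: 19.9
eef_pos: [652.1, 200.3, 182.9]
ee_rot: [-0.0, 0.681, 0.733, -0.0]
force: [0.1, -0.3, -0.1]
grip_width: 0.079
grip_force: 0.1
time_s: 20.7
eef_pos: [662.0, 56.8, 436.0]
ee_rot: [0.001, 0.682, 0.732, 0.001]
force: [0.2, 0.6, -0.3]
grip_width: 0.076
grip_force: 0.0
[662.   56.8 436. ]
scene
  [359.1 189.7] 173.5 [648.5 245.7]
  [336.9 176. ] 312.5 [551.1 251.4]
side
  [329.5 304. ] 198.5 [390.8 343.8]
  [282. 274.] 217.5 [520.1 262.4]
  [264.  267.5] 244.0 [571.5 246.2]
  [237.  264.4] 188.5 [646.1 246.3]
  [321.  169.5] 190.5 [ 460.5 -296.2]
```

View pics/s9.png

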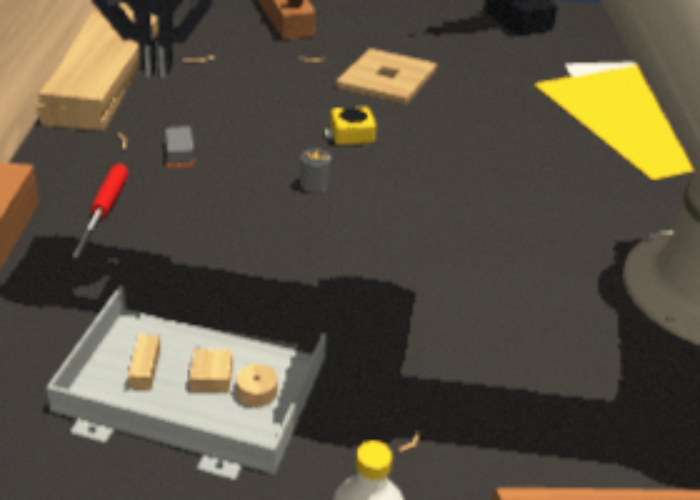

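All three pieces lie flat well inside the tray, at crop (143,360), (212,370) and (256,385). The bystanders are where they were.

```bash
python3 steer.py '[[0,0,0,0,0,0],[0,0,0,0,0,0],[0,0,0,0,0,0]]'; python3 -c "
from rig import ctrl, viewer, workorder, telemetry
print(workorder.finish_job())"
```

```text
time_s: 21.15
eef_pos: [662.4, 60.5, 431.7]
ee_rot: [-0.001, 0.681, 0.733, -0.001]
force: [-0.1, 0.4, 0.6]
grip_width: 0.08
grip_force: 0.0
the job is handed in; nothing more can be done
None
```

The plug, block and strip now lie flat inside the tray, well past the lip; they were only pushed, nothing else was touched, and I handed the job in at about 21 s of the 72 s allowed.

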